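# Hold a shaft collar on the flat of an isolated spindle

### The arm

A 6-joint arm with a two-finger parallel gripper is mounted at the origin on a cart in front of the work surface, level with it; the furniture and walls round the work are solid. World frame = base frame: x ahead of the robot, y to its left, z up, the work surface at z = 0. Lengths are in m, angles in rad, forces in N, time in s.
With the tool pointing down it reaches from about 0.425 to 0.95 m from the base axis. Payload 3.5 kg.
Tool frame: the origin (TCP) lies between the finger pads; the fingertips stand 14 mm ahead of it and the grasp point (between the pads) lies 5 mm behind it; z points along the fingers, y is the direction in which the jaws open and shut (so a half turn about z gives the same grasp; the last joint's range is limited). The gripper opens to 85 mm and grips with 20 to 120 N. Pads are 22 mm wide; open, the fingers measure 114 mm over their backs; the gripper's body (76 mm by 85 mm) begins 54 mm behind the grasp point. The pads swing forward as they close: fully open they stand 13 mm farther back than shut.
Start: joints at [1.111, 0.286, 1.577, -0, 1.279, -0.15], TCP at [0.206, 0.643, 0.245] pointing down, gripper open.
Joint ranges: [-2.77, 2.77], [-0.9, 2.22], [0.21, 2.48], [-1.53, 4.67], [0.24, 2.81], [-2.84, 2.84]. Speed limits (rad/s): [2.79, 2.79, 3.14, 3.14, 3.14, 3.14].

### API

Orientations are given as a unit quaternion [x, y, z, w].
In Python, from plant import ctrl gives the robot as it stands. The module is installed in compiled form; this text tells all that it offers.
- The arm moves only by the tool servo_tool, never from a script. Its argument "increments" is text: rows parted by semicolons, each of 7 numbers parted by spaces: the turn, a rotation vector about the tool's x, y, z in rad, then the shift along the tool's x, y, z in cm, then the finger opening in cm, from 0 to 8.54. In form: ax ay az dx dy dz claw; .... A call has 1 to 10 rows; each row is the pose to reach, as a shift and turn from the pose commanded when the call began, along the tool's axes at that moment; what a row does not reach only later rows make up. A row lasts 1/12 s, in which the tool goes at most 41.7 mm and 7.16 degrees, less where a joint would pass 70% of its speed; a pose out of reach is approached as far as the arm can. A call with a gripper value outside its range is refused whole. The fingers move at their own pace and stop on an object; "grip_force" is the grip in N (left out, the last holds). Time passes only in rows, so rows that repeat a pose let the fingers close. It gives the time, the measured TCP pose, the force and the opening at its end, in the units of the state.
- ctrl.get_state(): the state, without advancing time (a new reading comes with each control period).
- ctrl.read_camera(name): name is "scene" or "top" or "wrist"; returns (picture, depth): 420x560x3 uint8, red, green, blue; 420x560 float32, m along the optical axis (not along the pixel's ray), 0 where there is no reading.
- ctrl.camera_info(name): a dict with "camera_matrix" (3x3 intrinsics, pixels), "world_to_cam" (4x4, takes a point from world to camera coordinates). Camera axes: x right, y down, z forward; pixel columns grow to the right and rows downward; lengths in m; the calibration is good to about 2 mm. A picture is of the moment at which its call begins: read the wrist's pose just before it. camera_info takes no time and is no camera call; for the wrist camera it gives the pose at the moment of the call.
- ctrl.sign_off(): hands the job in, once; it reports no verdict.
The state is a dict: "time": time; "qpos": joint angles; "dq": joint speeds; "joint_efforts": joint torques, N m; "eef_pos": TCP position; "tcp_rot": TCP orientation; "contact_force": force on the tool from outside, world axes, zero at the start; "wrist_torque": the same for the moment, N m; "opening": opening from 0.0 (shut) to 1.0 (fully open).
Only numpy, scipy, OpenCV 4.12 (cv2) and the standard library are available. Lean on these libraries where they do the work, as an engineer would, in place of code of your own. Each camera call takes 0.05 s, during which the arm holds its last target.

### The job

Make the spindle drive safe by turning its isolator handle clockwise fully to its off stop, and only then pinch the shaft and turn it until its set-screw flat sits square between your fingers and faces the index pointer. Then fit the shaft collar fully down onto the shaft's shoulder with its set-screw over the flat, the shaft still at the pointer, and finish while still holding the collar there with the fingers, so that the screw could be tightened; leave the two plain setting rings alone.

Things in the scene. Friction and masses are not known exactly. Their poses are not given: they have to be found in the camera images.
- drive_unit: Grey spindle drive unit fixed to the plate, housing 110 x 250 mm and 55 mm high on a 130 x 270 x 10 mm foot; origin at the centre of its underside, z up, front = its -x side (towards the robot). Shaft axis at y = -68 mm, isolator axis at y = +68 mm (both x = 0). A dark raised index pointer (2 mm high) on the housing's top lies in front of the shaft, on its -x side.
- isolator (a joint): Angle of the isolator handle on top of the unit: 0 = on (bar lies front to back), 1.05 = off; grows clockwise seen from above. Firm stops at both ends; stiff by friction (about 0.12 N m), stays where it is left. Raised pips on the switch plate mark both places.
- isolator_grip (a point): On the isolator's axis, 85 mm above the plate, 24 mm above the handle's underside and 12 mm below its top: the middle of the black bar grip, 48 mm long, 14 mm wide, 30 mm high. Its x axis lies along the bar.
- spindle (a joint): Angle of the shaft about the vertical, 0 = its flat faces the index pointer (the unit's -x); grows counterclockwise seen from above. Stiff by friction (about 0.06 N m), stays where it is left; starts between 0.6 and 1.4.
- shaft_top (a point): Centre of the upper end of the steel shaft, 99 mm above the plate. The shaft is 18 mm in diameter with one flat 5 mm from its axis (14 mm across flat and back), full length, 36 mm above the shoulder, upper rim chamfered 2 mm. Axes turn with the shaft: the flat faces its -x.
- shaft: The D-shaft; origin on the shaft's axis at the upper face of its shoulder (30 mm in diameter, 63 mm above the plate, 8 mm above the housing), where the collar sits. Axes turn with the shaft.
- flat_spot (a point): Point on the middle line of the shaft's flat, 9 mm above the shoulder: where the set-screw belongs. Axes turn with the shaft: the flat faces its -x.
- collar: Loose steel shaft collar, ring of 40 mm outer diameter, 20 mm bore, 18 mm high, lying flat on the plate, bore vertical, 0.13 kg; origin at the centre of its underside. A dark set-screw (7 mm thick) sticks out 5 mm from its rim on its -x side, at half height. Two flat spanner lands at its +y and -y sides, 22 mm wide, 42 mm across, to grip it by. Inside the bore the screw's tip stands out to 6.3 mm from the axis, so it goes onto the shaft only with the screw over the flat.
- screw_tip (a point): Inner tip of the collar's set-screw, 6.3 mm from the bore axis on the collar's -x side, 9 mm above its underside.
- big_ring: Plain steel setting ring, 52 mm in diameter, 18 mm high, no screw: bystander near the collar. Origin at the centre of its underside.
- small_ring: Plain steel setting ring, 39 mm in diameter, 14 mm high, no screw: bystander near the collar. Origin at the centre of its underside.

How it is judged:
By the outcome, as a careful person would: the job done as asked, in the order asked, and still so for the second after the job is handed in, while the arm keeps its last pose, push and grip.
It also fails if it takes over 70 s, if anything falls off the work surface, if the arm or the gripper's body presses on something with over 40 N, if the wrist force passes 120 N, or if a joint passes its speed limit or range.

## Working session

There is one attempt and no reset: what is moved stays moved. The work goes in short steps, Python scripts to look and compute and a tool call to move; the robot and the scene stay as the last step left them, time stands still between calls to the robot, and variables do not carry over. Pictures are saved under pics/ and viewed, and the job is handed in when it is done.

Besides the shell and the picture viewer there is one more tool, called in YAML: its name, and indented under it one key for each argument. servo_tool: Moves the arm, as the interface text tells. Its arguments: {"type":"object","properties":{"increments":{"type":"string"},"grip_force":{"type":"number"}},"required":["increments"]}

```bash
mkdir -p pics; cat > h.py <<'E'
import numpy as np, cv2
from plant import ctrl
from scipy.spatial.transform import Rotation as R
def shot(name,fn):
    info=ctrl.camera_info(name)
    im,d=ctrl.read_camera(name)
    cv2.imwrite('pics/'+fn+'.png',im[:,:,::-1])
    np.savez('pics/'+fn+'.npz',im=im,d=d,K=info['camera_matrix'],T=info['world_to_cam'])
    return im,d
def load(fn): 
    z=np.load('pics/'+fn+'.npz'); return z['im'],z['d'],z['K'],z['T']
def ray(fn,u,v,z):
    im,d,K,T=load(fn)
    Ti=np.linalg.inv(T); o=Ti[:3,3]
    r=Ti[:3,:3]@np.linalg.inv(K)@np.array([u,v,1.])
    return o+r*(z-o[2])/r[2]
def proj(fn,p):
    im,d,K,T=load(fn); c=T[:3,:3]@np.array(p)+T[:3,3]; q=K@c; return q[:2]/q[2]
def cloud(fn):
    im,d,K,T=load(fn); v,u=np.mgrid[:420,:560]
    P=np.stack([(u-K[0,2])/K[0,0]*d,(v-K[1,2])/K[1,1]*d,d],-1)
    Ti=np.linalg.inv(T); return P@Ti[:3,:3].T+Ti[:3,3]
def st():
    s=ctrl.get_state(); print({k:np.round(v,4).tolist() for k,v in s.items()}); return s
E
python3 - <<'E'
from h import *
st()
for n in ['scene','top','wrist']:
    shot(n,n+'0'); i=ctrl.camera_info(n); print(n,np.round(i['camera_matrix'],1).tolist(),np.round(i['world_to_cam'],3).tolist())
E
```

```text
{'time': 0.0, 'qpos': [1.111, 0.2872, 1.5782, -0.0, 1.2786, -0.15], 'dq': [0.001, 0.001, 0.0007, 0.0009, -0.001, -0.0001], 'joint_efforts': [-0.0004, -40.5991, -29.2626, -0.0002, 0.0059, 0.0], 'eef_pos': [0.2055, 0.6423, 0.2439], 'tcp_rot': [0.1543, 0.988, -0.0012, -0.0004], 'contact_force': [-0.0777, -0.2871, 0.167], 'wrist_torque': [-0.0249, -0.0035, -0.0506], 'opening': 0.9989}
scene [[383.8, 0.0, 283.4], [0.0, 383.8, 208.0], [0.0, 0.0, 1.0]] [[0.535, -0.845, -0.009, -0.195], [-0.549, -0.34, -0.764, 0.351], [0.642, 0.414, -0.645, 0.714], [0.0, 0.0, 0.0, 1.0]]
top [[423.1, 0.0, 285.4], [0.0, 423.1, 213.6], [0.0, 0.0, 1.0]] [[0.015, -1.0, -0.017, 0.083], [-0.998, -0.014, -0.06, 0.504], [0.059, 0.018, -0.998, 0.983], [0.0, 0.0, 0.0, 1.0]]
wrist [[320.0, 0.0, 279.4], [0.0, 320.0, 210.0], [0.0, 0.0, 1.0]] [[0.305, 0.952, -0.002, -0.673], [0.9, -0.287, 0.327, -0.043], [0.31, -0.101, -0.945, 0.38], [0.0, 0.0, 0.0, 1.0]]
```

View pics/scene0.png

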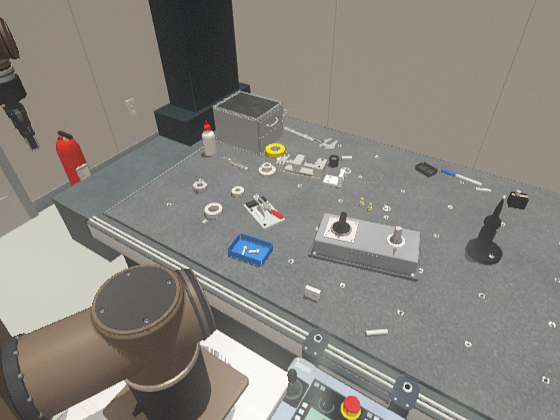

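View pics/top0.png

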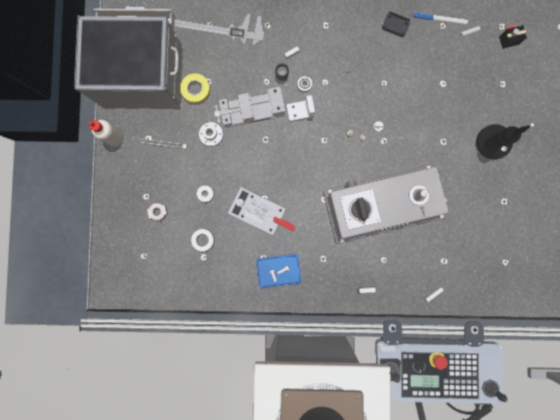

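View pics/wrist0.png

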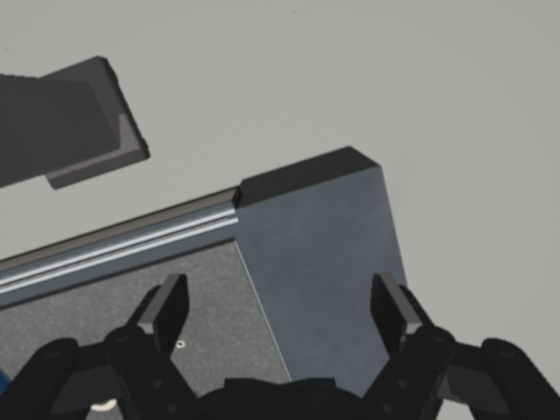

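```bash
python3 - <<'E'
from h import *
im,d,K,T=load('top0')
a=cv2.resize(im[110:270,130:270],None,fx=4,fy=4,interpolation=cv2.INTER_CUBIC)
cv2.imwrite('pics/z1.png',a[:600,:,::-1])
a=cv2.resize(im[150:260,315:460],None,fx=5,fy=5,interpolation=cv2.INTER_CUBIC)
cv2.imwrite('pics/z2.png',a[:,:,::-1])
for n,u,v,z in [('iso',361,209,.09),('shaft',420,195,.1),('r1',202,240,.018),('r2',205,194,.014),('r3',157,212,.02),('r4',210,133,.02)]: print(n,ray('top0',u,v,z).round(3))
E
```

```text
iso [ 0.511 -0.075  0.09 ]
shaft [ 0.542 -0.2    0.1  ]
r1 [0.437 0.286 0.018]
r2 [0.547 0.283 0.014]
r3 [0.502 0.394 0.02 ]
r4 [0.692 0.274 0.02 ]
```

View pics/z1.png

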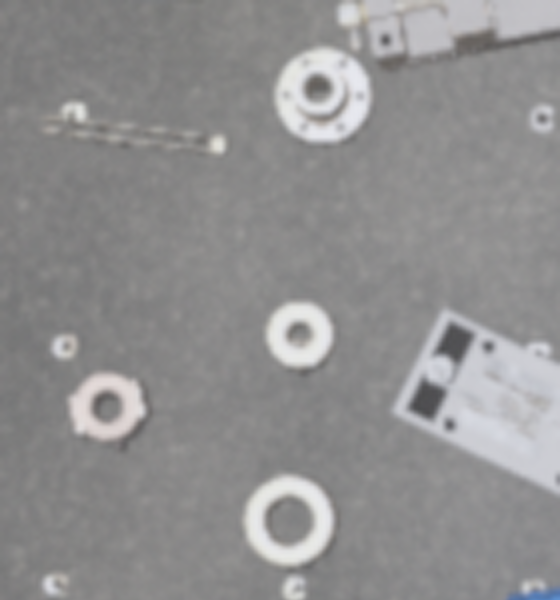

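View pics/z2.png

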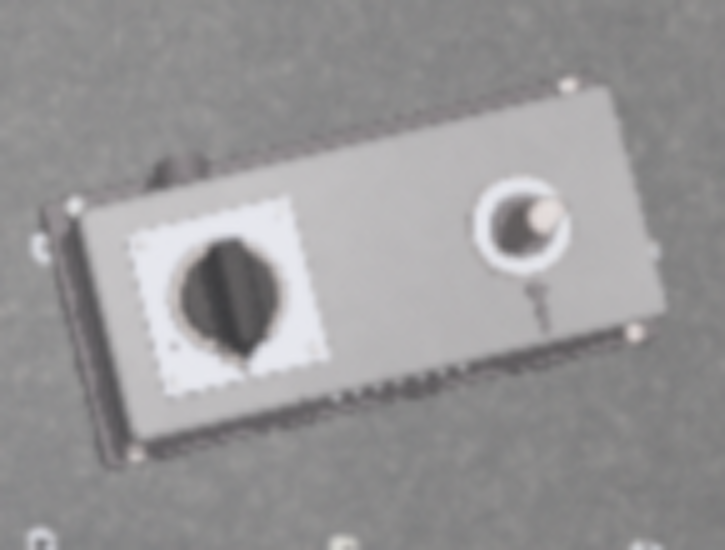

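```bash
cat >> h.py <<'E'
def toolpose():
    s=ctrl.get_state(); return np.array(s['eef_pos']),R.from_quat(s['tcp_rot'])
def go(pos,yaw,p=None,r=None,tilt=True):
    """increments to put TCP at pos, tool down, tool y axis at world angle yaw (mod pi chosen near)"""
    if p is None: p,r=toolpose()
    cy=r.as_matrix()[:,1]; cur=np.arctan2(cy[1],cy[0])
    dy=(yaw-cur+np.pi/2)%np.pi-np.pi/2
    a=cur+dy; y=np.array([np.cos(a),np.sin(a),0]); z=np.array([0,0,-1.]); x=np.cross(y,z)
    Rt=R.from_matrix(np.stack([x,y,z],1))
    rv=(r.inv()*Rt).as_rotvec(); sh=r.inv().apply(np.array(pos)-p)*100
    print('cur',p.round(4),'yaw %.4f'%cur,'-> a %.4f'%a,'| rv',rv.round(4),'shift cm',sh.round(3), 'rows>=',max(abs(rv).max()/.125,np.linalg.norm(sh)/4.17).round(1))
E
python3 - <<'E'
from h import *
im,d,K,T=load('wrist0'); p,r=toolpose()
Ti=np.linalg.inv(T); print('cam in tool', r.inv().apply(Ti[:3,3]-p), (r.inv().as_matrix()@Ti[:3,:3]).round(3))
go([0.42,0.35,0.25],1.26)
E
```

```text
cam in tool [ 0.08370656 -0.00060103 -0.12755163] [[ 0.    -0.945 -0.327]
 [ 1.     0.    -0.001]
 [ 0.001 -0.327  0.945]]
cur [0.2055 0.6424 0.2442] yaw 1.2610 -> a 1.2600 | rv [-0.0018 -0.0003  0.001 ] shift cm [-29.341 -21.315  -0.545] rows>= 8.7
```

servo_tool:
  increments: "0 0 0 -4 -3 0 8.5; 0 0 0 -8 -6 0 8.5; 0 0 0 -12 -9 -0 8.5; 0 0 0 -16 -12 0 8.5; 0 0 0 -20 -15 1 8.5; 0 0 0 -24 -17 2 8.5; 0 0 0 -28 -19 3 8.5; 0 0 0 -31 -20 4 8.5; 0 0 0 -33 -20 5 8.5; 0 0 0 -33 -20 5 8.5"

```text
time: 0.98
eef_pos: [0.4613, 0.3485, 0.1937]
tcp_rot: [0.156, 0.988, -0.001, -0.0]
contact_force: [-0.3, -0.2, 0.3]
opening: 0.997
```

```bash
python3 - <<'E'
from h import *
shot('wrist','w1'); st()
E
```

```text
{'time': 1.0333, 'qpos': [0.4699, 0.126, 1.8642, -0.0025, 1.1539, -0.7852], 'dq': [0.0642, -0.0284, 0.0167, 0.034, 0.0493, 0.0754], 'joint_efforts': [2.5731, -36.6935, -28.5791, 0.2718, 0.1653, -0.0984], 'eef_pos': [0.4624, 0.3474, 0.1926], 'tcp_rot': [0.1567, 0.9876, -0.0017, -0.0003], 'contact_force': [0.2805, -1.3153, -0.6128], 'wrist_torque': [-0.0303, -0.0354, 0.0107], 'opening': 0.9987}
```

View pics/w1.png

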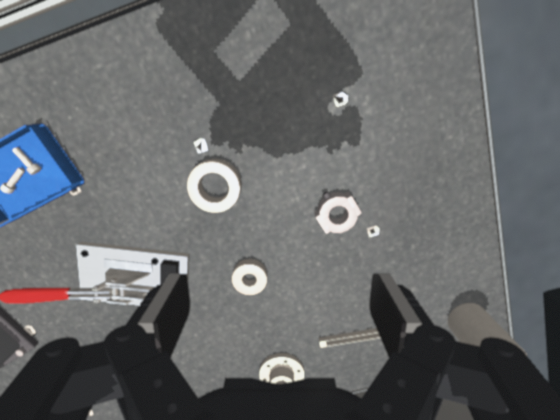

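```bash
python3 - <<'E'
from h import *
im,d,K,T=load('w1')
a=cv2.resize(im[180:250,300:380],None,fx=8,fy=8,interpolation=cv2.INTER_CUBIC)
cv2.imwrite('pics/z3.png',a[:,:,::-1])
C=cloud('w1'); m=(C[:,:,2]>.012)&(C[:,:,2]<.03); m[:190]&=True
n,l,s,c=cv2.connectedComponentsWithStats(m.astype(np.uint8))
for i in range(1,n):
    if s[i,4]>60: 
        P=C[l==i]; print(s[i],c[i].round(1),((P.max(0)+P.min(0))/2).round(4),np.median(P[:,2]).round(4))
E
```

```text
[  0 124  77  61 709] [ 43.4 148.8] [0.3616 0.1329 0.0174] 0.0181
[ 187  160   54   52 1479] [213.2 185.7] [0.4388 0.2862 0.0155] 0.0169
[  0 186  77  41 216] [ 37.7 205.4] [0.4025 0.1115 0.0176] 0.0208
[315 195  47  38 995] [337.8 213.1] [0.5037 0.3962 0.0157] 0.0169
[160 259  19  25 308] [167.7 268.7] [0.509  0.206  0.0173] 0.0208
[232 263  35  31 651] [248.9 278.5] [0.5489 0.2841 0.0136] 0.0131
[105 266  45  15 378] [125.4 273.8] [0.4988 0.1627 0.021 ] 0.0207
[125 289  23   6  83] [135.5 291.6] [0.5246 0.1612 0.0209] 0.0193
[ 546  291   14  104 1031] [554.2 337. ] [0.7414 0.6004 0.021 ] 0.0199
[451 308  43  33 538] [467.5 319.2] [0.6764 0.508  0.021 ] 0.0214
[  0 329  25  30 374] [  8.7 345.3] [ 0.5429 -0.0128  0.0209] 0.0179
[269 368  25  15 257] [281.2 375.2] [0.6874 0.2754 0.0185] 0.0204
```

View pics/z3.png

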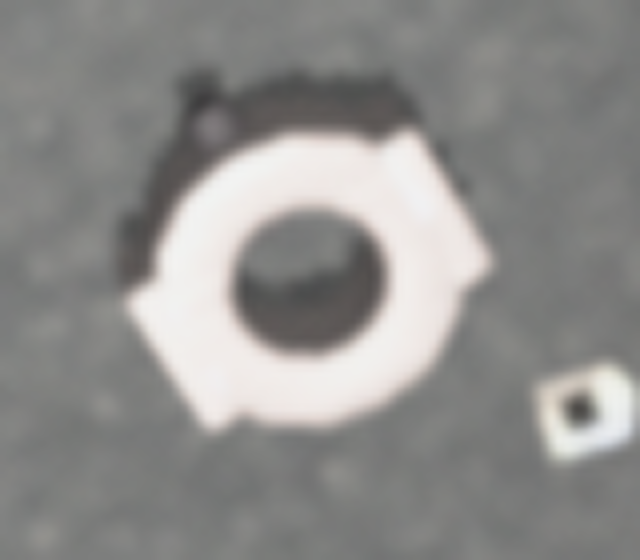

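```bash
python3 - <<'E'
from h import *
f=lambda u,v,z=.018: ray('w1',300+(u+.5)/8-.5,180+(v+.5)/8-.5,z)[:2]
a,b,c,e=f(415,130),f(490,265),f(130,300),f(210,430)
print(np.linalg.norm(b-a),np.linalg.norm(e-c)); m1=(a+b)/2;m2=(c+e)/2
n=m1-m2; print('center',(m1+m2)/2,'width',np.linalg.norm(n),'normal angle',np.arctan2(n[1],n[0]), [np.arctan2(*(q)[::-1]) for q in (b-a,e-c)])
s=f(210,120,.009)-(m1+m2)/2; print('screw dir',np.arctan2(s[1],s[0]),np.linalg.norm(s))
print(f(312,278,.018))
# unit from top view
go([0.47,-0.10,0.25],1.80)
E
```

```text
0.02068189616273847 0.020918584986905832
center [0.5044541  0.39604194] width 0.04095785751324646 normal angle 1.8390865749257097 [np.float64(0.232605889044768), np.float64(0.2383410878789641)]
screw dir -2.87398076470692 0.02238046417213778
[0.50390775 0.39644586]
cur [0.4624 0.3474 0.1926] yaw 1.2561 -> a 1.8000 | rv [-0.0033 -0.0011 -0.5439] shift cm [-14.567 -42.324  -5.601] rows>= 10.8
```

servo_tool:
  increments: "0 0 -0.06 -1 -4 -1 8.5; 0 0 -0.12 -2.5 -8 -2 8.5; 0 0 -0.18 -4 -12 -3 8.5; 0 0 -0.24 -5.5 -16 -4 8.5; 0 0 -0.3 -7 -20 -4 8.5; 0 0 -0.36 -8.5 -24 -4 8.5; 0 0 -0.42 -10 -28 -4 8.5; 0 0 -0.48 -11.5 -32 -4 8.5; 0 0 -0.54 -13 -36 -4 8.5; 0 0 -0.544 -14 -39 -4 8.5"

```text
time: 1.87
eef_pos: [0.473, -0.0614, 0.2355]
tcp_rot: [-0.118, 0.993, 0.0, 0.0]
contact_force: [1.5, -0.1, 0.4]
opening: 0.997
```

servo_tool:
  increments: "0 0 0 0 -1 0 8.5; 0 0 0 0 -1 0 8.5; 0 0 0 0 -1 0 8.5"

```text
time: 2.12
eef_pos: [0.4756, -0.0693, 0.2351]
tcp_rot: [-0.116, 0.993, 0.001, -0.0]
contact_force: [-0.6, 0.5, 0.3]
opening: 0.997
```

```bash
python3 - <<'E'
from h import *
shot('wrist','w2'); st()
E
```

```text
{'time': 2.1667, 'qpos': [-0.3551, -0.1443, 2.0513, 0.0008, 1.2355, -2.1607], 'dq': [0.0246, -0.0035, 0.0052, -0.0013, -0.0006, -0.0015], 'joint_efforts': [-0.7939, -22.9416, -29.038, -0.0275, -0.0137, 0.001], 'eef_pos': [0.4756, -0.0685, 0.2351], 'tcp_rot': [-0.117, 0.9931, 0.0005, -0.0003], 'contact_force': [0.2696, -0.0266, -0.3626], 'wrist_torque': [-0.0176, 0.0382, 0.0249], 'opening': 0.998}
```

View pics/w2.png

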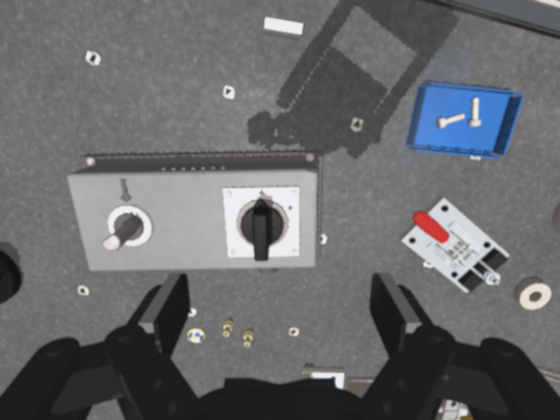

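```bash
python3 - <<'E'
from h import *
im,d,K,T=load('w2')
a=cv2.resize(im[160:280,70:330],None,fx=3,fy=3,interpolation=cv2.INTER_CUBIC)
b=cv2.resize(im[190:265,90:170],None,fx=7.5,fy=7.5,interpolation=cv2.INTER_CUBIC)
cv2.imwrite('pics/z4.png',a[:,:,::-1]);cv2.imwrite('pics/z5.png',b[:,:,::-1])
C=cloud('w2')
for lo,hi in [(.09,.11),(.058,.068),(.052,.058)]:
    m=(C[:,:,2]>lo)&(C[:,:,2]<hi)
    m[:, 320:]=0
    n,l,s,c=cv2.connectedComponentsWithStats(m.astype(np.uint8))
    for i in range(1,n):
        if s[i,4]>30:
            P=C[l==i]; rect=cv2.minAreaRect(P[:,:2].astype(np.float32)); print(lo,s[i],c[i].round(1),P.mean(0).round(4),np.median(P[:,2]).round(4),np.round(rect[0],4),np.round(rect[1],4),rect[2])
E
```

```text
0.09 [252 211  17  50 747] [260.2 235.7] [ 0.512  -0.0792  0.0955] 0.0957 [ 0.5136 -0.0791] [0.0476 0.014 ] 14.350568771362305
0.09 [102 230  22  20 292] [113.6 240.7] [ 0.5469 -0.208   0.0968] 0.0975 [ 0.5489 -0.2087] [0.0138 0.018 ] 49.31162643432617
0.058 [236 199  23  47 560] [245.8 221.4] [ 0.5141 -0.0955  0.0637] 0.0658 [ 0.5157 -0.0958] [0.0504 0.0193] 5.03880500793457
0.058 [262 198  27  49 694] [276.6 221.9] [ 0.5074 -0.0653  0.0639] 0.066 [ 0.5081 -0.0646] [0.0522 0.0226] 21.70155143737793
0.058 [108 205  44  40 786] [130.9 223.2] [ 0.5441 -0.2083  0.0607] 0.0608 [ 0.5477 -0.2103] [0.0429 0.0418] 66.71160888671875
0.052 [   67   168   251   103 19374] [193.  217.3] [ 0.5269 -0.1491  0.0545] 0.0542 [ 0.5307 -0.145 ] [0.1092 0.2485] 14.607558250427246
```

View pics/z4.png

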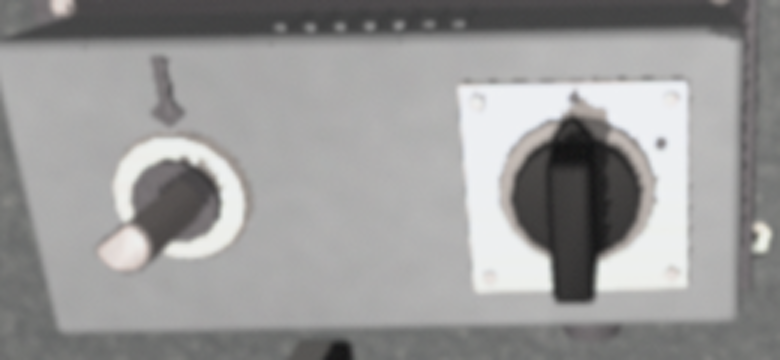

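View pics/z5.png

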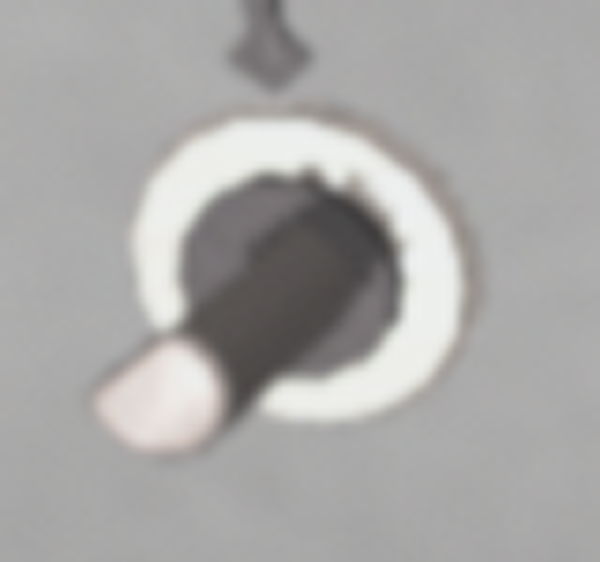

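```bash
python3 - <<'E'
from h import *
go([0.5137,-0.0792,0.083],1.824)
im,d,K,T=load('w2')
f=lambda u,v,z=.098: ray('w2',90+(u+.5)/7.5-.5,190+(v+.5)/7.5-.5,z)[:2]
a,b=f(95,400),f(168,338); e=b-a; print('flat edge len',np.linalg.norm(e)); n=np.arctan2(e[1],e[0])
print('edge angle',n,'normal',n+np.pi/2,n-np.pi/2)
E
```

```text
cur [ 0.4756 -0.0685  0.2351] yaw 1.8054 -> a 1.8240 | rv [ 0.0011 -0.0004 -0.0186] shift cm [-3.468 -1.942 15.204] rows>= 3.8
flat edge len 0.013075275031728348
edge angle 2.477067989292533 normal 4.04786431608743 0.9062716624976366
```

servo_tool:
  increments: "0 0 -0.02 -1.7 -1 3 6; 0 0 -0.02 -3.5 -1.9 6 5; 0 0 -0.02 -3.5 -1.9 9.5 5; 0 0 -0.02 -3.5 -1.9 12.5 5; 0 0 -0.02 -3.5 -1.9 14 5; 0 0 -0.02 -3.5 -1.9 14 5; 0 0 -0.02 -3.5 -1.9 14 5"

```text
time: 2.75
eef_pos: [0.5137, -0.078, 0.0946]
tcp_rot: [-0.128, 0.992, 0.001, -0.001]
contact_force: [1.1, -0.3, 0.4]
opening: 0.586
```

```bash
python3 - <<'E'
from h import *
shot('wrist','w3'); st(); go([0.5137,-0.0792,0.083],1.824)
C=cloud('w3')
for lo,hi in [(.09,.11)]:
    m=(C[:,:,2]>lo)&(C[:,:,2]<hi)
    n,l,s,c=cv2.connectedComponentsWithStats(m.astype(np.uint8))
    for i in range(1,n):
        if s[i,4]>30:
            P=C[l==i]; rect=cv2.minAreaRect(P[:,:2].astype(np.float32)); print(lo,s[i],c[i].round(1),P.mean(0).round(4),np.median(P[:,2]).round(4),np.round(rect[0],4),np.round(rect[1],4),rect[2])
E
```

```text
{'time': 2.8, 'qpos': [-0.3467, 0.1265, 2.0618, 0.0002, 0.9523, -2.174], 'dq': [-0.0113, -0.025, -0.0276, -0.0043, -0.0037, -0.0009], 'joint_efforts': [0.0681, -28.3464, -23.3977, 0.0017, 0.0385, 0.0022], 'eef_pos': [0.5149, -0.0787, 0.0962], 'tcp_rot': [-0.1279, 0.9918, -0.0002, 0.0005], 'contact_force': [0.0538, 0.3374, -0.0425], 'wrist_torque': [0.013, 0.0415, 0.0238], 'opening': 0.5899}
cur [ 0.5149 -0.0787  0.0962] yaw 1.8272 -> a 1.8240 | rv [-0.0004  0.0009  0.0032] shift cm [ 0.129 -0.019  1.321] rows>= 0.3
0.09 [ 264  240   31   94 2734] [278.6 286.4] [ 0.5112 -0.0797  0.0955] 0.0958 [ 0.5139 -0.079 ] [0.0481 0.014 ] 14.51791000366211
0.09 [ 186  265   43   66 1044] [212.8 287.7] [ 0.5155 -0.1084  0.1008] 0.1012 [ 0.5188 -0.1046] [0.0232 0.0144] 51.07876968383789
0.09 [ 331  264   43   67 1050] [346.2 287.6] [ 0.5006 -0.052   0.1008] 0.101 [ 0.5051 -0.0535] [0.0139 0.0229] 67.14647674560547
0.09 [  0 273  15  32 298] [  4.9 288.4] [ 0.5458 -0.2027  0.0931] 0.0928 [ 0.5459 -0.203 ] [0.0143 0.0046] 16.123804092407227
```

View pics/w3.png

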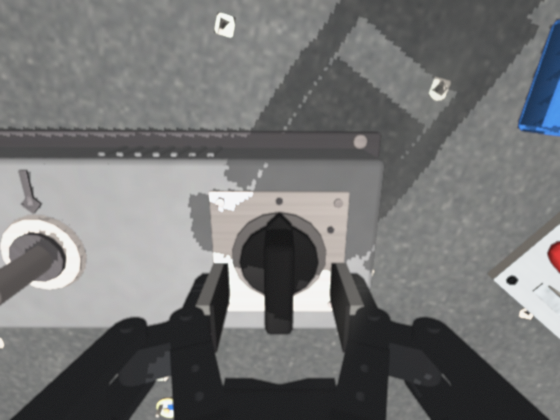

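servo_tool:
  increments: "0 0 0 0.13 0 0.7 5; 0 0 0 0.13 0 1.2 3; 0 0 0 0.13 0 1.2 1; 0 0 0 0.13 0 1.2 0.5; 0 0 0 0.13 0 1.2 0.5; 0 0 0 0.13 0 1.2 0.5; 0 0 0 0.13 0 1.2 0.5; 0 0 0 0.13 0 1.2 0.5"
  grip_force: 60

```text
time: 3.47
eef_pos: [0.5126, -0.0789, 0.0839]
tcp_rot: [-0.126, 0.992, 0.002, -0.0]
contact_force: [-1.4, 6.2, 2.5]
opening: 0.153
```

```bash
python3 - <<'E'
from h import *
st()
E
```

```text
{'time': 3.4667, 'qpos': [-0.3498, 0.1431, 2.0704, 0.0034, 0.9304, -2.1756], 'dq': [0.0003, -0.0002, 0.001, -0.0001, -0.0014, -0.0005], 'joint_efforts': [-2.6907, -28.8031, -24.828, -0.8422, -0.7587, -0.059], 'eef_pos': [0.5126, -0.0789, 0.0839], 'tcp_rot': [-0.1261, 0.992, 0.0017, -0.0004], 'contact_force': [-1.4191, 6.2167, 2.535], 'wrist_torque': [0.7755, 0.2134, -0.0454], 'opening': 0.1533}
```

servo_tool:
  increments: "0 0 0.11 -0.05 0 0 0.5; 0 0 0.22 -0.1 0 0 0.5; 0 0 0.33 -0.1 0 0 0.5; 0 0 0.44 -0.1 0 0 0.5; 0 0 0.55 -0.1 0 0 0.5; 0 0 0.66 -0.1 0 0 0.5; 0 0 0.77 -0.1 0 0 0.5; 0 0 0.88 -0.1 0 0 0.5; 0 0 0.97 -0.1 0 0 0.5; 0 0 1.03 -0.1 0 0 0.5"

```text
time: 4.3
eef_pos: [0.513, -0.0773, 0.0838]
tcp_rot: [0.38, 0.925, 0.002, -0.003]
contact_force: [-2.8, 10.7, 5.0]
opening: 0.154
```

servo_tool:
  increments: "0 0 0.03 0 0 0 0.5; 0 0 0.06 0 0 0 0.5; 0 0 0.09 0 0 0 0.5; 0 0 0.09 0 0 0 0.5; 0 0 0.09 0 0 0 0.5"

```text
time: 4.72
eef_pos: [0.513, -0.0772, 0.0839]
tcp_rot: [0.415, 0.91, 0.001, -0.002]
contact_force: [-2.7, 11.4, 5.1]
opening: 0.153
```

```bash
python3 - <<'E'
from h import *
st(); p,r=toolpose(); y=r.as_matrix()[:,1]; print(np.arctan2(y[1],y[0]), 1.824-np.arctan2(y[1],y[0]))
E
```

```text
{'time': 4.7167, 'qpos': [-0.3463, 0.1446, 2.0686, 0.0031, 0.9331, -1.0621], 'dq': [-0.0003, -0.0022, 0.0001, -0.0011, -0.0002, -0.0016], 'joint_efforts': [-7.3267, -28.1013, -25.1806, -0.7613, -1.3582, 1.8042], 'eef_pos': [0.513, -0.0772, 0.0839], 'tcp_rot': [0.4155, 0.9096, 0.0011, -0.0024], 'contact_force': [-2.7288, 11.3862, 5.114], 'wrist_torque': [1.8333, 0.3133, 1.7945], 'opening': 0.1529}
0.7139057657708238 1.1100942342291762
```

servo_tool:
  increments: "0 0 0 0 0 0 2; 0 0 0 0 0 0 4; 0 0 0 0 0 0 4; 0 0 0 0 0 -3 4; 0 0 0 0 0 -6 5; 0 0 0 0 0 -9 5; 0 0 0 0 0 -11 6; 0 0 0 -0 0 -11 6; 0 0 0 0 0 -11 6"

```text
time: 5.47
eef_pos: [0.5148, -0.0809, 0.195]
tcp_rot: [0.42, 0.908, 0.0, 0.002]
contact_force: [-0.1, -0.5, -1.0]
opening: 0.701
```

```bash
python3 - <<'E'
from h import *
shot('wrist','w4'); st()
C=cloud('w4')
for lo,hi in [(.09,.11),(.058,.068),(.052,.058)]:
    m=(C[:,:,2]>lo)&(C[:,:,2]<hi)
    n,l,s,c=cv2.connectedComponentsWithStats(m.astype(np.uint8))
    for i in range(1,n):
        if s[i,4]>80:
            P=C[l==i]; rect=cv2.minAreaRect(P[:,:2].astype(np.float32)); print(lo,s[i],c[i].round(1),P.mean(0).round(4),np.median(P[:,2]).round(4),np.round(rect[0],4),np.round(rect[1],4),rect[2])
go([.5137,-.0792,.2],1.824)
E
```

```text
{'time': 5.5167, 'qpos': [-0.3506, -0.0067, 2.0025, -0.0001, 1.1456, -1.0546], 'dq': [0.0015, 0.0251, 0.0331, -0.0009, 0.0032, -0.0027], 'joint_efforts': [0.0019, -28.6799, -28.9562, -0.0003, -0.0283, 0.0009], 'eef_pos': [0.5137, -0.0805, 0.1932], 'tcp_rot': [0.4199, 0.9076, -0.0001, 0.0001], 'contact_force': [0.132, -0.0365, -0.4955], 'wrist_torque': [0.0338, 0.0319, 0.0209], 'opening': 0.7033}
0.09 [ 270  181   22   61 1094] [280.8 210.6] [ 0.5131 -0.0773  0.0955] 0.0957 [ 0.5141 -0.0783] [0.014  0.0475] 44.282039642333984
0.09 [207 331  18  22 297] [215.6 342. ] [ 0.5483 -0.2064  0.0964] 0.0973 [ 0.5494 -0.2083] [0.0144 0.0171] 30.714876174926758
0.058 [363   0  40  17 443] [378.6   6. ] [0.4741 0.0749 0.0628] 0.0631 [0.4767 0.0766] [0.0283 0.0101] 40.62960433959961
0.058 [249 169  26  58 873] [262.1 198.4] [ 0.5013 -0.0875  0.064 ] 0.0661 [ 0.5012 -0.0893] [0.0207 0.0518] 38.024539947509766
0.058 [283 168  30  59 941] [298.5 196.2] [ 0.5235 -0.0661  0.064 ] 0.0662 [ 0.5254 -0.0663] [0.0218 0.0523] 48.44426727294922
0.058 [215 297  29  37 471] [229.3 314.1] [ 0.5524 -0.2004  0.0608] 0.0607 [ 0.5542 -0.201 ] [0.0234 0.0418] 57.6966438293457
0.052 [  163   110   203   260 19442] [265.1 230.5] [ 0.5262 -0.1157  0.0546] 0.0543 [ 0.5312 -0.1444] [0.1086 0.2492] 14.412249565124512
cur [ 0.5137 -0.0805  0.1932] yaw 0.7041 -> a 1.8240 | rv [-1.0000e-04  2.0000e-04 -1.1199e+00] shift cm [ 0.099  0.078 -0.684] rows>= 9.0
```

View pics/w4.png

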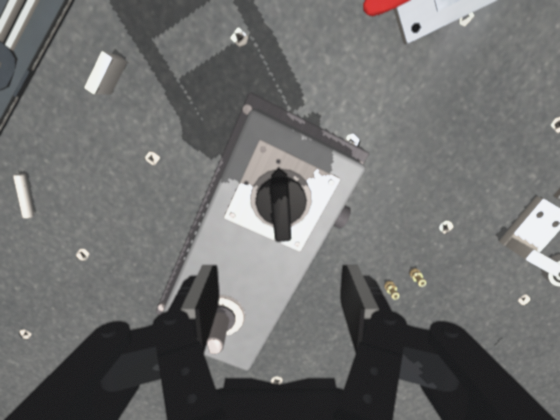

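```bash
python3 - <<'E'
from h import *
go([.5477,-.2105,.125],.906)
E
```

```text
cur [ 0.5137 -0.0805  0.1932] yaw 0.7041 -> a 0.9060 | rv [-0.000e+00  2.000e-04 -2.019e-01] shift cm [-12.108  -5.829   6.818] rows>= 3.6
```

servo_tool:
  increments: "0 0 -0.05 -3.5 -1.5 1 5; 0 0 -0.1 -7 -3 2 5; 0 0 -0.15 -10 -4.5 4 5; 0 0 -0.2 -12.1 -5.8 6 5; 0 0 -0.2 -12.1 -5.8 6.8 5; 0 0 -0.2 -12.1 -5.8 6.8 5; 0 0 -0.2 -12.1 -5.8 6.8 5"

```text
time: 6.1
eef_pos: [0.5467, -0.2088, 0.123]
tcp_rot: [0.327, 0.945, 0.001, -0.002]
contact_force: [-0.2, 0.4, 0.4]
opening: 0.585
```

```bash
python3 - <<'E'
from h import *
im,d=shot('wrist','w5'); st()
C=cloud('w5')
for lo,hi in [(.09,.103),(.052,.058)]:
    m=(C[:,:,2]>lo)&(C[:,:,2]<hi)
    n,l,s,c=cv2.connectedComponentsWithStats(m.astype(np.uint8))
    for i in range(1,n):
        if s[i,4]>80:
            P=C[l==i]; rect=cv2.minAreaRect(P[:,:2].astype(np.float32)); print(lo,s[i],c[i].round(1),P.mean(0).round(4),np.median(P[:,2]).round(4),np.round(rect[0],4),np.round(rect[1],4),rect[2])
go([.5477,-.2105,.125],.906)
b=cv2.resize(im[240:340,230:330],None,fx=6,fy=6,interpolation=cv2.INTER_CUBIC)
cv2.imwrite('pics/z6.png',b[:,:,::-1])
E
```

```text
{'time': 6.15, 'qpos': [-0.5374, 0.2224, 1.8897, 0.0003, 1.0318, -1.4425], 'dq': [0.0122, -0.0274, -0.0183, -0.0045, -0.002, -0.0035], 'joint_efforts': [-0.5059, -33.6618, -25.3597, -0.0144, 0.0146, 0.0028], 'eef_pos': [0.5475, -0.2088, 0.1245], 'tcp_rot': [0.3268, 0.9451, 0.0003, -0.0011], 'contact_force': [0.7725, -0.8387, 0.6325], 'wrist_torque': [0.0442, -0.0055, -0.0129], 'opening': 0.5869}
0.09 [ 434    0   62  105 3611] [462.9  50.2] [ 0.5148 -0.0816  0.0953] 0.0956 [ 0.5161 -0.0811] [0.0149 0.0424] 45.04765701293945
0.09 [270 246  27  35 749] [282.2 263.7] [ 0.5476 -0.2081  0.097 ] 0.0976 [ 0.5493 -0.2086] [0.0139 0.0181] 49.23023223876953
0.052 [  169     0   391   329 49199] [348.7 151.7] [ 0.5322 -0.1471  0.0546] 0.0542 [ 0.531  -0.1448] [0.1091 0.2484] 14.47840404510498
cur [ 0.5475 -0.2088  0.1245] yaw 0.9049 -> a 0.9060 | rv [-0.0001 -0.0022 -0.0011] shift cm [-0.117 -0.125 -0.054] rows>= 0.0
```

View pics/w5.png

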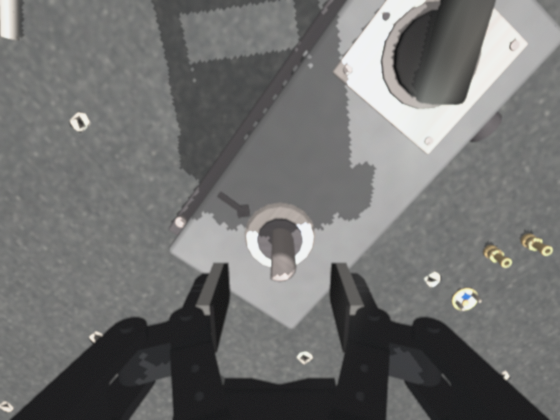

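View pics/z6.png

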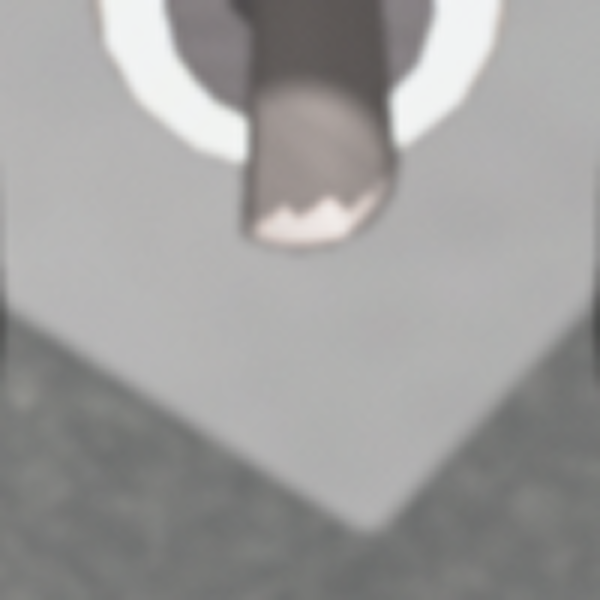

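```bash
python3 - <<'E'
from h import *
go([.5493,-.2089,.085],.859)
E
```

```text
cur [ 0.5475 -0.2088  0.1245] yaw 0.9049 -> a 0.8590 | rv [-0.0001 -0.0022  0.0459] shift cm [-0.153  0.1    3.946] rows>= 0.9
```

servo_tool:
  increments: "0 0 0.046 -0.15 0.1 0 5; 0 0 0.046 -0.15 0.1 2 4; 0 0 0.046 -0.15 0.1 4 3; 0 0 0.046 -0.15 0.1 4 2; 0 0 0.046 -0.15 0.1 4 1; 0 0 0.046 -0.15 0.1 4 0.8; 0 0 0.046 -0.15 0.1 4 0.8; 0 0 0.046 -0.15 0.1 4 0.8; 0 0 0.046 -0.15 0.1 4 0.8"
  grip_force: 50

```text
time: 6.9
eef_pos: [0.5489, -0.2081, 0.0844]
tcp_rot: [0.348, 0.937, 0.001, -0.002]
contact_force: [-0.8, 5.9, -8.5]
opening: 0.148
```

```bash
python3 - <<'E'
from h import *
st();go([.5499,-.2099,.085],.252)
E
```

```text
{'time': 6.9, 'qpos': [-0.5359, 0.2809, 1.9028, 0.002, 0.9624, -1.3959], 'dq': [-0.0002, 0.0006, -0.002, 0.0014, 0.003, -0.0004], 'joint_efforts': [-2.8584, -41.0177, -30.6399, -0.8233, -0.9477, 0.0443], 'eef_pos': [0.5489, -0.2081, 0.0844], 'tcp_rot': [0.3485, 0.9373, 0.0012, -0.0021], 'contact_force': [-0.7934, 5.8785, -8.536], 'wrist_torque': [0.9324, 0.2124, -0.0244], 'opening': 0.1482}
cur [ 0.5489 -0.2081  0.0844] yaw 0.8589 -> a 0.2520 | rv [-0.0007 -0.0049  0.6069] shift cm [-0.194 -0.066 -0.056] rows>= 4.9
```

servo_tool:
  increments: "0 0 0.1 -0.02 0 0 0.8; 0 0 0.2 -0.04 -0.01 0 0.8; 0 0 0.3 -0.06 -0.02 0 0.8; 0 0 0.4 -0.08 -0.03 0 0.8; 0 0 0.5 -0.1 -0.04 0 0.8; 0 0 0.58 -0.11 -0.04 0 0.8; 0 0 0.607 -0.11 -0.04 0 0.8; 0 0 0.607 -0.11 -0.04 0 0.8; 0 0 0.607 -0.11 -0.04 0 0.8; 0 0 0.607 -0.11 -0.04 0 0.8"

```text
time: 7.73
eef_pos: [0.5498, -0.2089, 0.0845]
tcp_rot: [0.613, 0.79, 0.001, -0.002]
contact_force: [-0.4, 6.3, -8.6]
opening: 0.147
```

```bash
python3 - <<'E'
from h import *
st();go([.5499,-.2099,.085],.252)
E
```

```text
{'time': 7.7333, 'qpos': [-0.5366, 0.2828, 1.9003, 0.0034, 0.9624, -0.7896], 'dq': [-0.0002, -0.0007, -0.0004, -0.0014, 0.0008, 0.0002], 'joint_efforts': [-3.5628, -41.1902, -30.5595, -1.1502, -0.8039, -0.0389], 'eef_pos': [0.5498, -0.2089, 0.0845], 'tcp_rot': [0.613, 0.7901, 0.0011, -0.0021], 'contact_force': [-0.4177, 6.3217, -8.6066], 'wrist_torque': [1.0681, -0.0927, 0.0068], 'opening': 0.1471}
cur [ 0.5498 -0.2089  0.0845] yaw 0.2511 -> a 0.2520 | rv [-0.0008 -0.0048 -0.0009] shift cm [-0.102 -0.019 -0.053] rows>= 0.0
```

servo_tool:
  increments: "0 0 0 0 0 0 2; 0 0 0 0 0 0 3.5; 0 0 0 0 0 0 5; 0 0 0 0 0 -2 5; 0 0 0 0 0 -4 5; 0 0 0 3 0 -6 6; 0 0 0 4 0 -8 7; 0 0 0 4 0 -8 8; 0 0 0 4 0 -8 8"

```text
time: 8.48
eef_pos: [0.5423, -0.1733, 0.1686]
tcp_rot: [0.612, 0.791, 0.0, 0.004]
contact_force: [0.4, 0.3, 0.3]
opening: 0.935
```

```bash
python3 - <<'E'
from h import *
im,d=shot('wrist','w6'); st()
C=cloud('w6')
for lo,hi in [(.09,.103),(.052,.058)]:
    m=(C[:,:,2]>lo)&(C[:,:,2]<hi)
    n,l,s,c=cv2.connectedComponentsWithStats(m.astype(np.uint8))
    for i in range(1,n):
        if s[i,4]>80:
            P=C[l==i]; rect=cv2.minAreaRect(P[:,:2].astype(np.float32)); print(lo,s[i],c[i].round(1),P.mean(0).round(4),np.median(P[:,2]).round(4),np.round(rect[0],4),np.round(rect[1],4),rect[2])
go([.5049,.3962,.15],1.825)
E
```

```text
{'time': 8.5333, 'qpos': [-0.4877, 0.1298, 1.9107, -0.0008, 1.0972, -0.7395], 'dq': [-0.0088, 0.032, 0.0266, 0.0026, 0.0049, 0.0011], 'joint_efforts': [0.3485, -33.4514, -27.8206, 0.0107, -0.0171, 0.0015], 'eef_pos': [0.5414, -0.1732, 0.1668], 'tcp_rot': [0.6126, 0.7904, 0.0, 0.002], 'contact_force': [-0.2958, 0.07, -0.9631], 'wrist_torque': [-0.0834, 0.0117, -0.0515], 'opening': 0.935}
0.09 [ 244   27   57   86 2110] [272.   69.3] [ 0.5141 -0.0783  0.0956] 0.0957 [ 0.5146 -0.0787] [0.014 0.048] 44.29143524169922
0.09 [267 262  20  27 439] [276.2 275.3] [ 0.5495 -0.2077  0.0968] 0.0976 [ 0.5504 -0.2094] [0.0135 0.0189] 17.226343154907227
0.052 [  191     0   165   307 35532] [274.2 152. ] [ 0.5295 -0.1361  0.0546] 0.0543 [ 0.5328 -0.1495] [0.1087 0.2381] 14.441593170166016
cur [ 0.5414 -0.1732  0.1668] yaw 0.2521 -> a -1.3166 | rv [4.4000e-03 6.0000e-04 1.5687e+00] shift cm [56.053 10.66   1.531] rows>= 13.7
```

View pics/w6.png

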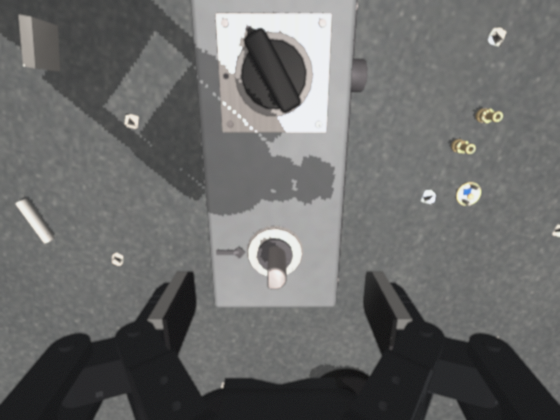

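servo_tool:
  increments: "0 0 -0.12 4 0.8 0 8; 0 0 -0.24 8 1.6 0 8; 0 0 -0.36 12 2.4 0 8; 0 0 -0.48 16 3.2 0 8; 0 0 -0.6 20 4 0 8; 0 0 -0.72 24 4.8 0 8; 0 0 -0.84 28 5.6 0 8; 0 0 -0.96 32 6.4 0 8; 0 0 -1.08 36 7.2 0 8; 0 0 -1.2 40 8 0 8"

```text
time: 9.37
eef_pos: [0.5181, 0.2362, 0.1641]
tcp_rot: [0.057, 0.998, -0.0, -0.0]
contact_force: [1.0, -0.5, -0.6]
opening: 0.938
```

```bash
python3 - <<'E'
from h import *
im,d,K,T=load('w6')
b=cv2.resize(im[220:300,190:310],None,fx=6,fy=6,interpolation=cv2.INTER_CUBIC)
cv2.imwrite('pics/z7.png',b[:,:,::-1])
go([.49,.39,.16],1.825)
E
```

```text
cur [0.5181 0.2362 0.1641] yaw 1.4571 -> a 1.8250 | rv [-0.0008 -0.001  -0.3679] shift cm [ 4.541 14.96   0.401] rows>= 3.8
```

View pics/z7.png

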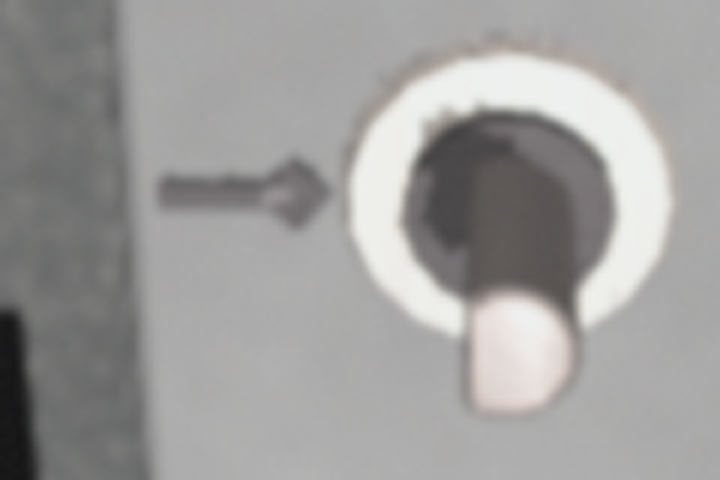

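servo_tool:
  increments: "0 0 -0.1 1 3.8 0 8; 0 0 -0.2 2 7.6 0 8; 0 0 -0.3 3.5 11 0 8; 0 0 -0.36 4.4 14 0 8; 0 0 -0.36 4.4 14.5 0 8; 0 0 -0.36 4.4 14.5 0 8; 0 0 -0.36 4.4 14.5 0 8"

```text
time: 9.95
eef_pos: [0.4921, 0.3834, 0.1641]
tcp_rot: [-0.12, 0.993, -0.001, -0.001]
contact_force: [0.9, -1.0, 0.5]
opening: 0.935
```

```bash
python3 - <<'E'
from h import *
im,d=shot('wrist','w7'); st()
C=cloud('w7'); m=(C[:,:,2]>.013)&(C[:,:,2]<.03)
n,l,s,c=cv2.connectedComponentsWithStats(m.astype(np.uint8))
for i in range(1,n):
    P=C[l==i]
    if s[i,4]>60 and np.hypot(*(P.mean(0)[:2]-[.504,.396]))<.03:
        rect=cv2.minAreaRect(P[:,:2].astype(np.float32)); print(s[i],c[i].round(1),((P.max(0)+P.min(0))/2).round(4),np.median(P[:,2]).round(4),np.round(rect,4) if 0 else rect)
u,v=proj('w7',[.504,.396,.015]).astype(int); print(u,v)
b=cv2.resize(im[v-50:v+50,u-50:u+50],None,fx=6,fy=6,interpolation=cv2.INTER_CUBIC); print(u-50,v-50)
cv2.imwrite('pics/z8.png',b[:,:,::-1])
E
```

```text
{'time': 10.0, 'qpos': [0.4988, 0.2519, 1.7731, -0.0008, 1.1182, -1.3111], 'dq': [-0.0131, -0.0123, 0.0045, 0.0043, -0.0014, 0.0003], 'joint_efforts': [0.6706, -37.1416, -27.4581, 0.0211, -0.0053, 0.0008], 'eef_pos': [0.4922, 0.3829, 0.1643], 'tcp_rot': [-0.1195, 0.9928, -0.0006, -0.0006], 'contact_force': [-0.1427, 0.4347, 0.4152], 'wrist_torque': [0.0532, 0.0251, 0.0384], 'opening': 0.9378}
[ 268  192   46   43 1191] [290.6 213.2] [0.5038 0.3959 0.0163] 0.0169 ((0.5040164589881897, 0.39594292640686035), (0.03957021236419678, 0.04152049496769905), 13.294785499572754)
290 213
240 163
```

View pics/z8.png

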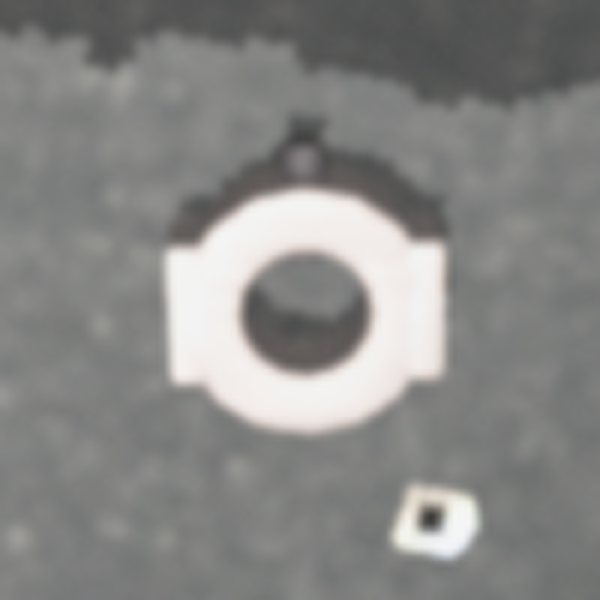

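```bash
python3 - <<'E'
from h import *
go([.5040,.3960,.016],1.808)
E
```

```text
cur [0.4922 0.3829 0.1643] yaw 1.8103 -> a 1.8080 | rv [-0.0011 -0.0014  0.0023] shift cm [-1.474  1.012 14.826] rows>= 3.6
```

servo_tool:
  increments: "0 0 0 -0.7 0.5 4 8; 0 0 0 -1.45 1 8 8; 0 0 0 -1.45 1 11 8; 0 0 0 -1.45 1 13 8; 0 0 0 -1.45 1 14 8; 0 0 0 -1.45 1 14.4 8; 0 0 0 -1.45 1 14.4 8"

```text
time: 10.58
eef_pos: [0.5039, 0.3963, 0.021]
tcp_rot: [-0.119, 0.993, -0.0, -0.0]
contact_force: [-0.0, -0.2, 0.8]
opening: 0.934
```

```bash
python3 - <<'E'
from h import *
st();go([.5040,.3960,.016],1.808)
E
```

```text
{'time': 10.5833, 'qpos': [0.5085, 0.4754, 1.7798, -0.0002, 0.8873, -1.3017], 'dq': [0.0113, -0.0344, -0.028, 0.0025, 0.0092, -0.0002], 'joint_efforts': [-0.1123, -40.7322, -22.9147, -0.003, -0.0403, -0.0001], 'eef_pos': [0.5039, 0.3963, 0.021], 'tcp_rot': [-0.1195, 0.9928, -0.0002, -0.0004], 'contact_force': [-0.002, -0.2481, 0.8281], 'wrist_torque': [0.0551, 0.0156, -0.0067], 'opening': 0.9344}
cur [0.5039 0.3963 0.021 ] yaw 1.8103 -> a 1.8080 | rv [-0.0004 -0.0008  0.0023] shift cm [-0.001 -0.033  0.498] rows>= 0.1
```

servo_tool:
  increments: "0 0 0 0 -0.03 0.4 7; 0 0 0 0 -0.03 0.4 5.5; 0 0 0 0 -0.03 0.4 4.5; 0 0 0 0 -0.03 0.4 4; 0 0 0 0 -0.03 0.4 3.5; 0 0 0 0 -0.03 0.4 3.5; 0 0 0 0 -0.03 0.4 3.5; 0 0 0 0 -0.03 0.4 3.5"
  grip_force: 50

```text
time: 11.25
eef_pos: [0.5046, 0.3978, 0.0192]
tcp_rot: [-0.12, 0.993, 0.0, 0.001]
contact_force: [0.0, -1.2, 5.1]
opening: 0.475
```

```bash
python3 - <<'E'
from h import *
im,d=shot('wrist','w8');st()
E
```

```text
{'time': 11.3, 'qpos': [0.51, 0.4793, 1.7782, -0.0002, 0.8814, -1.3021], 'dq': [-0.0014, 0.0015, -0.0018, 0.0008, 0.0004, 0.0009], 'joint_efforts': [0.2129, -38.0413, -21.2069, 0.0767, -0.2375, -0.0084], 'eef_pos': [0.5046, 0.3978, 0.0192], 'tcp_rot': [-0.1204, 0.9927, 0.0004, 0.0012], 'contact_force': [0.3774, -1.5523, 7.0235], 'wrist_torque': [-0.1679, 0.1374, -0.0212], 'opening': 0.4758}
```

View pics/w8.png

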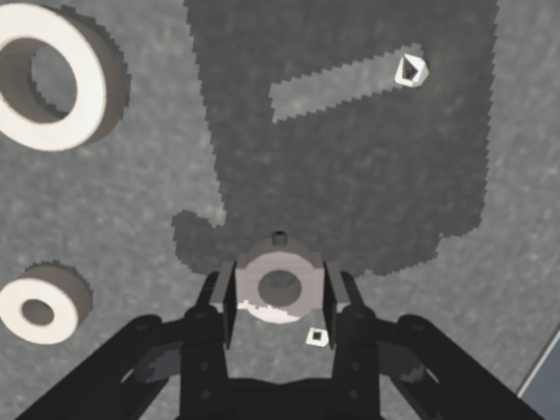

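servo_tool:
  increments: "0 0 0 0 0 -2 3.5; 0 0 0 0 0 -5 3.5; 0 0 0 0 0 -8 3.5; 0 0 0 0 0 -11 3.5; 0 0 0 0 0 -13 3.5; 0 0 0 0 0 -13 3.5"

```text
time: 11.8
eef_pos: [0.5061, 0.3989, 0.1534]
tcp_rot: [-0.12, 0.993, 0.002, 0.005]
contact_force: [1.1, -0.2, -0.5]
opening: 0.473
```

```bash
python3 - <<'E'
from h import *
im,d=shot('wrist','w9');st()
b=cv2.resize(im[215:335,205:355],None,fx=5,fy=5,interpolation=cv2.INTER_CUBIC)
cv2.imwrite('pics/z9.png',b[:,:,::-1])
p,r=toolpose(); C=cloud('w9'); L=(C-p)@r.as_matrix()
P=L[240:330,232:330]; np.set_printoptions(linewidth=200,suppress=True)
m=(P[...,0]>-.03)&(abs(P[...,1])<.018)&(abs(P[...,2])<.03)
z=P[...,2][m]; h=np.histogram(z,bins=np.arange(-.03,.03,.002)); print(h[0]); print(h[1].round(3))
E
```

```text
{'time': 11.85, 'qpos': [0.51, 0.3035, 1.737, 0.0001, 1.0952, -1.3022], 'dq': [-0.0026, 0.0495, 0.0603, 0.0006, -0.006, 0.0015], 'joint_efforts': [0.0842, -40.7585, -28.2531, 0.0039, 0.0434, -0.0], 'eef_pos': [0.5049, 0.398, 0.1503], 'tcp_rot': [-0.1204, 0.9927, 0.0012, 0.0027], 'contact_force': [-0.5143, -0.3916, -2.0402], 'wrist_torque': [0.0012, 0.0537, 0.059], 'opening': 0.4734}
[   0    0    0    0    0    0    0    0    0    0    0    0    0  103 3081  506  240  289  228  198  174  157   94   10    0    0    0    0    0]
[-0.03  -0.028 -0.026 -0.024 -0.022 -0.02  -0.018 -0.016 -0.014 -0.012 -0.01  -0.008 -0.006 -0.004 -0.002  0.     0.002  0.004  0.006  0.008  0.01   0.012  0.014  0.016  0.018  0.02   0.022  0.024
  0.026  0.028]
```

View pics/z9.png

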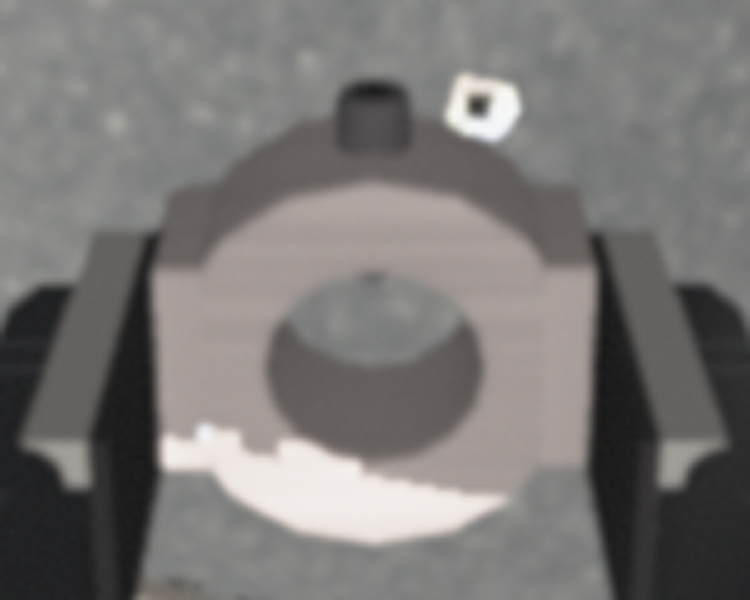

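```bash
cat > coll.py <<'E'
from h import *
def collar(fn,p,r,zlo=-.006,zhi=.0015):
    im,d,K,T=load(fn); C=cloud(fn); L=(C-p)@r.as_matrix()
    m=(abs(L[...,0])<.03)&(abs(L[...,1])<.0195)&(L[...,2]>zlo)&(L[...,2]<zhi)
    n,l,s,c=cv2.connectedComponentsWithStats(m.astype(np.uint8)); i=1+np.argmax(s[1:,4])
    M=(l==i).astype(np.uint8)
    zf=np.median(L[...,2][l==i]); print('face tool z',zf)
    # bore hole contour and outer contour -> rays onto face plane
    cs,hi=cv2.findContours(M,cv2.RETR_CCOMP,cv2.CHAIN_APPROX_NONE)
    Ti=np.linalg.inv(T)
    for k,cc in enumerate(cs):
        if len(cc)<25: continue
        q=cc[:,0,:].astype(float); rd=np.c_[(q-[K[0,2],K[1,2]])/[K[0,0],K[1,1]],np.ones(len(q))]@Ti[:3,:3].T
        rt=rd@r.as_matrix(); ot=(Ti[:3,3]-p)@r.as_matrix()
        X=ot+rt*((zf-ot[2])/rt[:,2])[:,None]
        (e,a,ang)=cv2.fitEllipse(X[:,:2].astype(np.float32)*1000)
        print('hole' if hi[0,k,3]>=0 else 'outer',len(cc),'ellipse mm',np.round(e,2),np.round(a,2),'x range',X[:,0].min().round(4),X[:,0].max().round(4),'y',X[:,1].min().round(4),X[:,1].max().round(4))
E
python3 - <<'E'
from coll import *
# wrist pose matched with w9 from camera pose: tool = cam * inv(cam_in_tool)
p=np.array([.5049,.3980,.1503]); r=R.from_quat([-0.1204,0.9927,0.0012,0.0027])
collar('w9',p,r); 
im,d,K,T=load('w9'); Ti=np.linalg.inv(T); print(r.inv().apply(Ti[:3,3]-p))
E
```

```text
face tool z -0.0008187281431798055
outer 261 ellipse mm [-0.36 -0.01] [39.19 40.9 ] x range -0.0202 0.0198 y -0.0196 0.0196
hole 119 ellipse mm [-0.16 -0.12] [19.47 19.79] x range -0.0104 0.0096 y -0.0102 0.01
[ 0.08321132 -0.00028147 -0.13043198]
```

```bash
python3 - <<'E'
from h import *
go([.548,-.210,.150],1.823)
E
```

```text
cur [0.5049 0.398  0.1503] yaw 1.8121 -> a 1.8230 | rv [ 0.0016  0.0057 -0.0109] shift cm [ 10.345 -60.072  -0.129] rows>= 14.6
```

servo_tool:
  increments: "0 0 0 0.5 -3 0 3.5; 0 0 0 1 -7 0 3.5; 0 0 0 1.7 -11 0 3.5; 0 0 0 2.4 -15 0 3.5; 0 0 0 3.1 -19 0 3.5; 0 0 0 3.8 -23 0 3.5; 0 0 0 4.5 -27 0 3.5; 0 0 0 5.2 -31 0 3.5; 0 0 0 6 -35 0 3.5; 0 0 0 6.7 -39 0 3.5"

```text
time: 12.68
eef_pos: [0.5297, 0.0009, 0.1446]
tcp_rot: [-0.12, 0.993, 0.001, -0.002]
contact_force: [1.1, 0.3, -1.4]
opening: 0.474
```

servo_tool:
  increments: "0 0 0 0.7 -4 0 3.5; 0 0 0 1.4 -8 0 3.5; 0 0 0 2.1 -12 0 3.5; 0 0 0 2.8 -16 0 3.5; 0 0 0 3.3 -19 0 3.5; 0 0 0 3.5 -20.5 0 3.5; 0 0 -0.01 3.5 -20.5 0 3.5; 0 0 -0.01 3.5 -20.5 0 3.5; 0 0 -0.01 3.5 -20.5 0 3.5; 0 0 -0.01 3.5 -20.5 0 3.5"

```text
time: 13.52
eef_pos: [0.5462, -0.203, 0.1464]
tcp_rot: [-0.126, 0.992, 0.001, -0.001]
contact_force: [-0.0, 0.6, -1.2]
opening: 0.478
```

```bash
python3 - <<'E'
from coll import *
s=st(); p,r=toolpose()
im,d=shot('wrist','w10'); _,_,K,T=load('w10'); Ti=np.linalg.inv(T); print(r.inv().apply(Ti[:3,3]-p))
collar('w10',p,r); go([.548,-.2101,.125],1.823)
E
```

```text
{'time': 13.5167, 'qpos': [-0.53, 0.1875, 1.8858, 0.0004, 1.0702, -2.3541], 'dq': [0.003, -0.0061, -0.007, -0.0037, -0.0026, -0.0017], 'joint_efforts': [-0.4114, -34.3878, -27.1017, -0.0113, -0.0002, 0.0013], 'eef_pos': [0.5462, -0.203, 0.1464], 'tcp_rot': [-0.1262, 0.992, 0.0007, -0.0007], 'contact_force': [-0.0144, 0.5789, -1.1592], 'wrist_torque': [-0.0251, 0.0118, -0.017], 'opening': 0.4781}
[ 0.08404896 -0.00068196 -0.12774063]
face tool z 0.0012479454516522751
cur [ 0.5464 -0.2031  0.1468] yaw 1.8240 -> a 1.8230 | rv [ 0.0011 -0.0007  0.001 ] shift cm [ 0.021 -0.717  2.177] rows>= 0.5
```

View pics/w10.png

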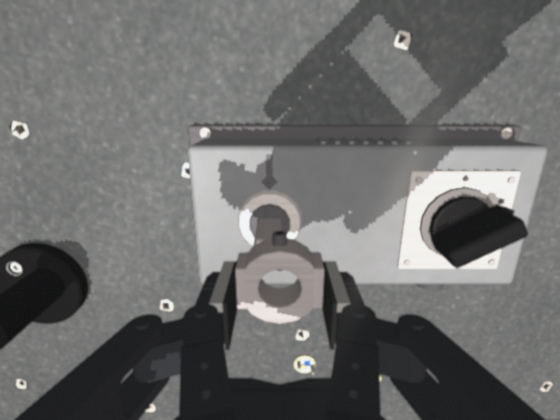

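```bash
python3 - <<'E'
from coll import *
p=np.array([.5463,-.2031,.1467]); r=R.from_quat([-0.1262,0.992,0.0007,-0.0007])
collar('w10',p,r,-.004,.0036)
E
```

```text
face tool z 0.0024155743108933633
outer 268 ellipse mm [ 0.81 -0.19] [38.32 40.74] x range -0.0187 0.0207 y -0.0197 0.0197
hole 142 ellipse mm [ 0.84 -0.55] [20.33 20.74] x range -0.01 0.0116 y -0.0112 0.0105
```

```bash
python3 - <<'E'
from h import *
go([.5485,-.2100,.123],1.823)
E
```

```text
cur [ 0.5464 -0.2031  0.1468] yaw 1.8240 -> a 1.8230 | rv [ 0.0011 -0.0007  0.001 ] shift cm [-0.03  -0.72   2.377] rows>= 0.6
```

servo_tool:
  increments: "0 0 0 -0.03 -0.4 0 3.5; 0 0 0 -0.03 -0.72 0 3.5; 0 0 0 -0.03 -0.72 1 3.5; 0 0 0 -0.03 -0.72 2 3.5; 0 0 0 -0.03 -0.72 2.3 3.5; 0 0 0 -0.03 -0.72 2.3 3.5; 0 0 0 -0.03 -0.72 2.3 3.5; 0 0 0 -0.03 -0.72 2.3 3.5"

```text
time: 14.23
eef_pos: [0.5488, -0.212, 0.1243]
tcp_rot: [-0.125, 0.992, -0.0, 0.0]
contact_force: [-0.5, -0.1, -0.6]
opening: 0.474
```

```bash
python3 - <<'E'
from coll import *
s=st(); p,r=toolpose()
im,d=shot('wrist','w11'); _,_,K,T=load('w11'); Ti=np.linalg.inv(T); print(r.inv().apply(Ti[:3,3]-p))
collar('w11',p,r,-.003,.0046); go([.5485,-.2100,.123],1.823)
b=cv2.resize(im[215:335,205:355],None,fx=5,fy=5,interpolation=cv2.INTER_CUBIC)
cv2.imwrite('pics/z11.png',b[:,:,::-1])
E
```

```text
{'time': 14.2333, 'qpos': [-0.541, 0.2262, 1.8853, 0.0, 1.0299, -2.3629], 'dq': [-0.0018, -0.0087, -0.0078, 0.0001, 0.0023, -0.0001], 'joint_efforts': [0.0122, -35.1468, -26.1051, -0.0, 0.0118, 0.0001], 'eef_pos': [0.5488, -0.212, 0.1243], 'tcp_rot': [-0.1252, 0.9921, -0.0, 0.0], 'contact_force': [-0.5497, -0.1132, -0.571], 'wrist_torque': [-0.0131, 0.0062, -0.0184], 'opening': 0.474}
[ 0.08406378 -0.0006679  -0.12771369]
face tool z 0.002245468439538055
outer 255 ellipse mm [ 1.1  -0.17] [39.14 40.96] x range -0.0188 0.0212 y -0.0196 0.0199
hole 112 ellipse mm [ 1.38 -0.62] [19.08 19.92] x range -0.0084 0.011 y -0.0108 0.0099
cur [ 0.5489 -0.212   0.1246] yaw 1.8220 -> a 1.8230 | rv [-0.0004  0.0004 -0.001 ] shift cm [-0.01   0.208  0.159] rows>= 0.1
```

View pics/z11.png

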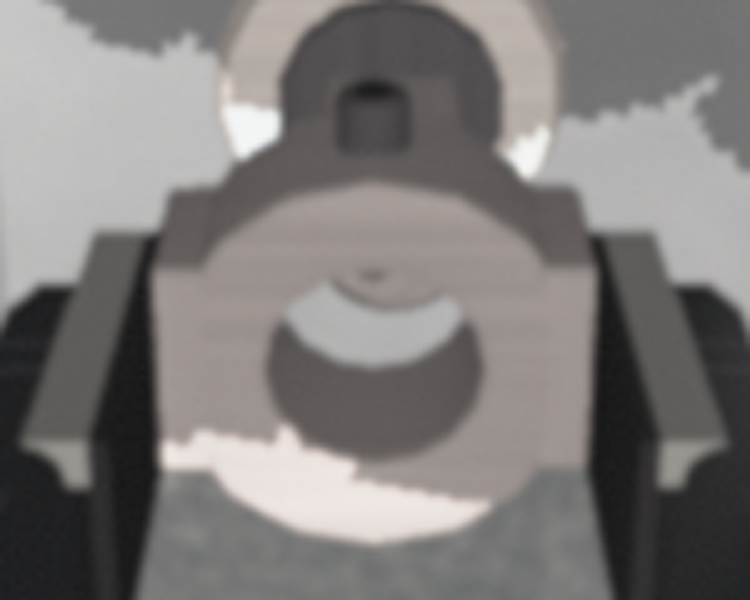

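```bash
python3 - <<'E'
from h import *
p=np.array([.5488,-.2120,.1244]); r=R.from_quat([-0.1252,0.9921,0,0])
f=lambda u,v,z: (ray('w11',205+(u+.5)/5-.5,215+(v+.5)/5-.5,z)-p)@r.as_matrix()*1000
print('shoulder L,R', f(283,85,.063).round(2),f(502,85,.063).round(2))
print('flange L,R', f(222,90,.061).round(2),f(558,85,.061).round(2))
print('shaft arc bottom', f(390,311,.097).round(2),'at .099', f(390,305,.099).round(2))
print('shaft flat face edges just above shoulder L,R', f(333,80,.075).round(2),f(462,80,.075).round(2))
print('screw', f(373,120,.124-.011).round(2))
E
```

```text
shoulder L,R [  4.1  -12.36  61.4 ] [ 4.12 15.67 61.4 ]
flange L,R [  2.55 -20.4   63.4 ] [ 3.28 23.08 63.4 ]
shaft arc bottom [-8.56  1.08 27.4 ] at .099 [-6.62  1.05 25.4 ]
shaft flat face edges just above shoulder L,R [ 9.83 -5.62 49.4 ] [ 9.84  9.83 49.4 ]
screw [21.66 -0.79 11.4 ]
```

servo_tool:
  increments: "0 0 0 -0.05 0.1 0 3.5; 0 0 0 -0.05 0.2 0 3.5; 0 0 0 -0.05 0.2 0 3.5; 0 0 0 -0.05 0.2 0 3.5; 0 0 0 -0.05 0.2 0.2 3.5; 0 0 0 -0.05 0.2 0.4 3.5; 0 0 0 -0.05 0.2 0.6 3.5; 0 0 0 -0.05 0.2 0.8 3.5; 0 0 0 -0.05 0.2 0.8 3.5"

```text
time: 15.03
eef_pos: [0.5483, -0.2096, 0.1155]
tcp_rot: [-0.125, 0.992, 0.0, -0.001]
contact_force: [0.4, 0.2, -0.8]
opening: 0.476
```

```bash
python3 - <<'E'
from coll import *
s=st(); p,r=toolpose()
im,d=shot('wrist','w12'); go([.5485,-.2100,.083],1.823)
b=cv2.resize(im[215:335,205:355],None,fx=5,fy=5,interpolation=cv2.INTER_CUBIC)
cv2.imwrite('pics/z12.png',b[:,:,::-1])
E
```

```text
{'time': 15.0333, 'qpos': [-0.5379, 0.2359, 1.892, -0.0, 1.015, -2.3599], 'dq': [-0.0001, -0.0026, -0.004, 0.0001, 0.006, -0.0009], 'joint_efforts': [-0.0193, -35.9085, -26.5171, -0.0, -0.0375, 0.0], 'eef_pos': [0.5483, -0.2096, 0.1155], 'tcp_rot': [-0.1253, 0.9921, 0.0004, -0.0005], 'contact_force': [0.388, 0.1608, -0.7939], 'wrist_torque': [-0.0036, 0.0148, 0.0508], 'opening': 0.476}
cur [ 0.5485 -0.2097  0.1158] yaw 1.8220 -> a 1.8230 | rv [ 0.0007 -0.0006 -0.001 ] shift cm [ 2.000e-03 -3.400e-02  3.281e+00] rows>= 0.8
```

View pics/z12.png

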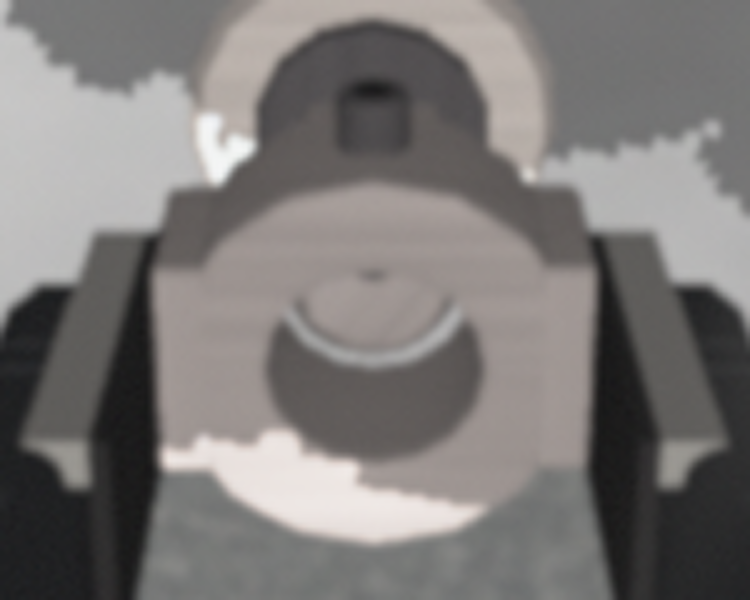

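servo_tool:
  increments: "0 0 0 0 0 0.2 3.5; 0 0 0 0 0 0.4 3.5; 0 0 0 0 0 0.6 3.5; 0 0 0 0 0 0.8 3.5; 0 0 0 0 0 0.8 3.5"

```text
time: 15.5
eef_pos: [0.5484, -0.2096, 0.1077]
tcp_rot: [-0.125, 0.992, 0.0, -0.0]
contact_force: [-0.2, -0.7, -1.0]
opening: 0.478
```

```bash
python3 - <<'E'
from coll import *
s=st(); p,r=toolpose()
im,d=shot('wrist','w13'); go([.5485,-.2100,.083],1.823)
b=cv2.resize(im[215:335,205:355],None,fx=5,fy=5,interpolation=cv2.INTER_CUBIC)
cv2.imwrite('pics/z13.png',b[:,:,::-1])
E
```

```text
{'time': 15.5, 'qpos': [-0.5379, 0.2467, 1.8955, -0.0, 1.0005, -2.3598], 'dq': [-0.0013, -0.0052, -0.0037, 0.0002, 0.0077, -0.0002], 'joint_efforts': [-0.025, -36.0573, -26.2601, -0.0001, -0.0385, -0.0], 'eef_pos': [0.5484, -0.2096, 0.1077], 'tcp_rot': [-0.1253, 0.9921, 0.0003, -0.0004], 'contact_force': [-0.2121, -0.7258, -1.0392], 'wrist_torque': [0.0181, 0.0457, -0.0396], 'opening': 0.4778}
cur [ 0.5485 -0.2097  0.1079] yaw 1.8220 -> a 1.8230 | rv [ 0.0005 -0.0005 -0.001 ] shift cm [ 0.004 -0.029  2.491] rows>= 0.6
```

View pics/z13.png

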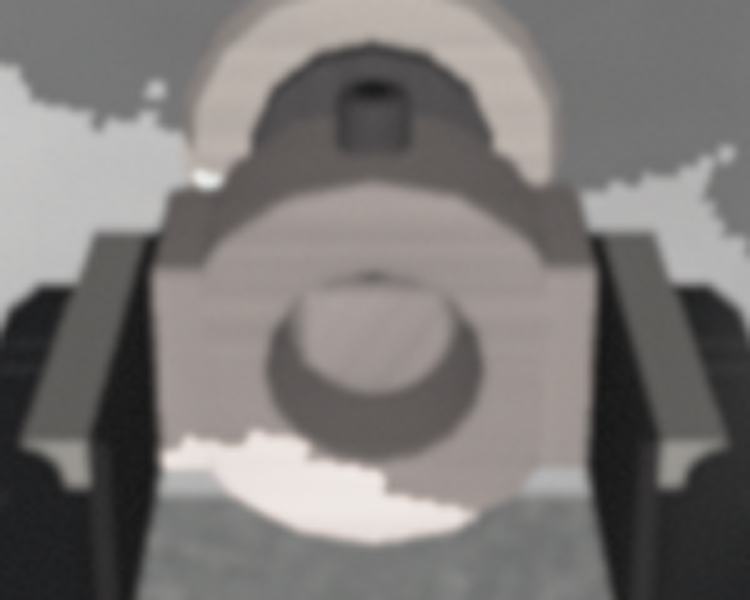

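servo_tool:
  increments: "0 0 0 0 0 0.2 3.5; 0 0 0 0 0 0.4 3.5; 0 0 0 0 0 0.6 3.5; 0 0 0 0 0 0.8 3.5; 0 0 0 0 0 1 3.5; 0 0 0 0 0 1 3.5"

```text
time: 16.05
eef_pos: [0.5484, -0.2096, 0.0977]
tcp_rot: [-0.125, 0.992, 0.0, -0.0]
contact_force: [0.6, -0.1, -1.8]
opening: 0.473
```

```bash
python3 - <<'E'
from coll import *
s=st(); p,r=toolpose(); go([.5485,-.2100,.083],1.823)
E
```

```text
{'time': 16.05, 'qpos': [-0.5379, 0.2606, 1.8996, -0.0, 0.9824, -2.3599], 'dq': [0.0011, -0.0064, -0.0036, -0.0004, 0.0062, -0.0004], 'joint_efforts': [-0.0242, -36.2584, -25.9166, -0.0002, -0.0385, 0.0], 'eef_pos': [0.5484, -0.2096, 0.0977], 'tcp_rot': [-0.1253, 0.9921, 0.0003, -0.0004], 'contact_force': [0.6047, -0.1133, -1.7533], 'wrist_torque': [-0.0442, -0.0065, -0.0091], 'opening': 0.4733}
cur [ 0.5484 -0.2096  0.0977] yaw 1.8220 -> a 1.8230 | rv [ 0.0008 -0.0008 -0.001 ] shift cm [-0.003 -0.039  1.467] rows>= 0.4
```

Free running, the screw is past the rim. Continue gently.

servo_tool:
  increments: "0 0 0 0 0 0.2 3.5; 0 0 0 0 0 0.4 3.5; 0 0 0 0 0 0.6 3.5; 0 0 0 0 0 0.8 3.5; 0 0 0 0 0 1 3.5; 0 0 0 0 0 1.2 3.5; 0 0 0 0 0 1.3 3.5; 0 0 0 0 0 1.3 3.5"

```text
time: 16.72
eef_pos: [0.5485, -0.2097, 0.0849]
tcp_rot: [-0.125, 0.992, 0.0, -0.0]
contact_force: [-0.9, 0.3, -1.1]
opening: 0.475
```

```bash
python3 - <<'E'
from coll import *
s=st(); p,r=toolpose(); go([.5485,-.2100,.083],1.823)
E
```

```text
{'time': 16.7167, 'qpos': [-0.5379, 0.2791, 1.9041, -0.0, 0.9591, -2.3599], 'dq': [0.0011, -0.0035, -0.0025, -0.0001, 0.002, 0.0011], 'joint_efforts': [-0.0143, -36.3533, -25.2625, -0.0004, -0.0183, -0.0], 'eef_pos': [0.5485, -0.2097, 0.0849], 'tcp_rot': [-0.1253, 0.9921, 0.0002, -0.0003], 'contact_force': [-0.8963, 0.2825, -1.1083], 'wrist_torque': [-0.0664, 0.0232, -0.0049], 'opening': 0.4745}
cur [ 0.5485 -0.2097  0.0849] yaw 1.8220 -> a 1.8230 | rv [ 0.0005 -0.0005 -0.001 ] shift cm [ 0.008 -0.028  0.193] rows>= 0.0
```

servo_tool:
  increments: "0 0 0 0 0 0.08 3.5; 0 0 0 0 0 0.16 3.5; 0 0 0 0 0 0.24 3.5; 0 0 0 0 0 0.24 3.5; 0 0 0 0 0 0.24 3.5"

```text
time: 17.13
eef_pos: [0.5487, -0.2098, 0.0829]
tcp_rot: [-0.125, 0.992, 0.0, -0.0]
contact_force: [0.3, -0.4, -0.5]
opening: 0.477
```

```bash
python3 - <<'E'
from coll import *
s=st(); p,r=toolpose(); go([.5485,-.2100,.083],1.823)
E
```

```text
{'time': 17.1333, 'qpos': [-0.5379, 0.2822, 1.9046, 0.0, 0.9549, -2.3599], 'dq': [0.0008, -0.0016, -0.0025, 0.0027, -0.0011, -0.0004], 'joint_efforts': [-0.0024, -36.3134, -25.0516, -0.0005, 0.0005, 0.0], 'eef_pos': [0.5487, -0.2098, 0.0829], 'tcp_rot': [-0.1253, 0.9921, 0.0, -0.0], 'contact_force': [0.2954, -0.449, -0.5395], 'wrist_torque': [0.0162, 0.0492, -0.0216], 'opening': 0.4765}
cur [ 0.5487 -0.2098  0.0829] yaw 1.8220 -> a 1.8230 | rv [ 0.0001 -0.0001 -0.001 ] shift cm [ 0.022 -0.014 -0.01 ] rows>= 0.0
```

servo_tool:
  increments: "0 0 0 0 0 0.08 3.5; 0 0 0 0 0 0.15 3.5; 0 0 0 0 0 0.15 3.5; 0 0 0 0 0 0.15 3.5"

```text
time: 17.47
eef_pos: [0.5489, -0.2099, 0.0821]
tcp_rot: [-0.125, 0.992, -0.0, 0.0]
contact_force: [-1.6, 0.7, 4.3]
opening: 0.479
```

servo_tool:
  increments: "0 0 0 0 0 0.08 3.5; 0 0 0 0 0 0.15 3.5; 0 0 0 0 0 0.15 3.5; 0 0 0 0 0 0.15 3.5"

```text
time: 17.8
eef_pos: [0.549, -0.21, 0.0821]
tcp_rot: [-0.125, 0.992, -0.0, -0.0]
contact_force: [-3.6, 1.4, 10.1]
opening: 0.477
```

```bash
python3 - <<'E'
from coll import *
s=st(); p,r=toolpose()
im,d=shot('wrist','w14'); im2,_=shot('scene','s14'); shot('top','t14')
b=cv2.resize(im[215:335,205:355],None,fx=5,fy=5,interpolation=cv2.INTER_CUBIC)
cv2.imwrite('pics/z14.png',b[:,:,::-1])
b=cv2.resize(im2[190:290,300:440],None,fx=5,fy=5,interpolation=cv2.INTER_CUBIC)
cv2.imwrite('pics/z15.png',b[:,:,::-1])
C=cloud('w14'); L=(C-p)@r.as_matrix()
inb=np.hypot(L[...,0]-.0006,L[...,1])
m=(inb<.009)&(C[...,2]>.09); print('shaft top z',np.median(C[m][:,2]),m.sum())
m=(inb>.011)&(inb<.019)&(C[...,2]>.07)&(C[...,2]<.09); print('collar face z',np.median(C[m][:,2]),m.sum())
m=abs(C[...,2]-.0545)<.004; print('housing',np.median(C[m][:,2]))
E
```

```text
{'time': 17.8, 'qpos': [-0.5378, 0.2842, 1.9039, -0.0002, 0.9537, -2.3598], 'dq': [0.0001, -0.0003, 0.0011, -0.0012, -0.0007, 0.0002], 'joint_efforts': [-0.2333, -30.4804, -22.8625, 0.0666, -1.3131, -0.0022], 'eef_pos': [0.549, -0.21, 0.0821], 'tcp_rot': [-0.1253, 0.9921, -0.0, -0.0001], 'contact_force': [-3.5965, 1.3729, 10.0976], 'wrist_torque': [0.4708, 0.7329, 0.0227], 'opening': 0.4765}
shaft top z 0.09756564464952952 1290
collar face z 0.07995364974423542 2484
housing 0.0541419128476919
```

View pics/z14.png

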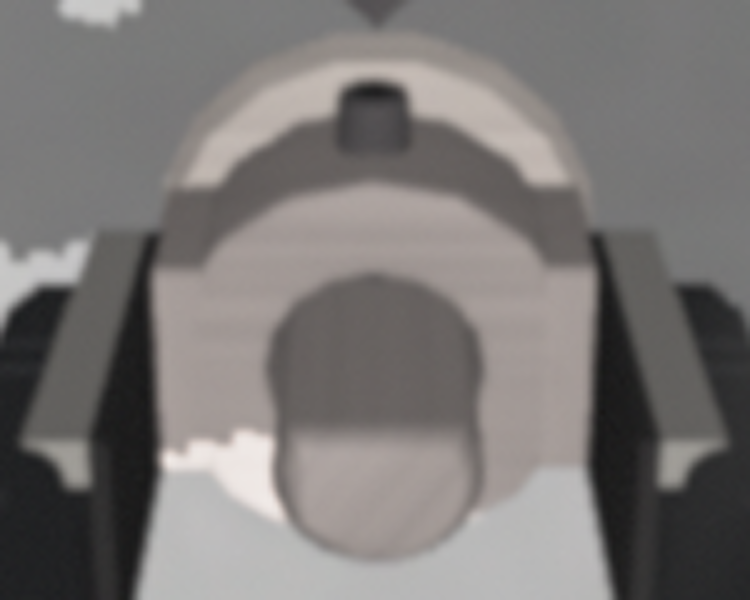

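View pics/z15.png

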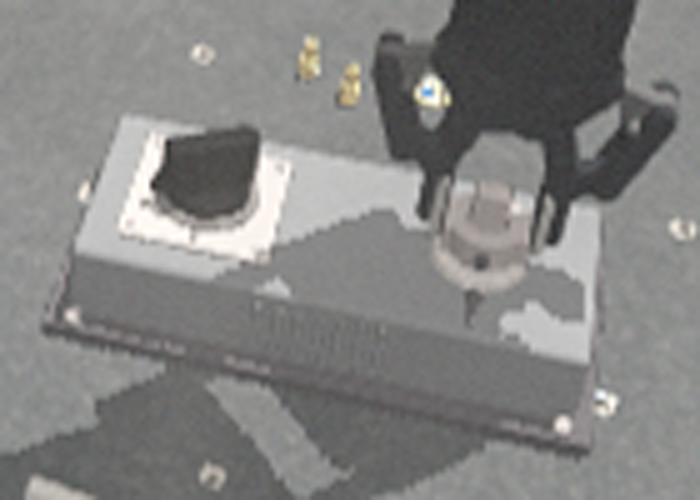

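View pics/w14.png

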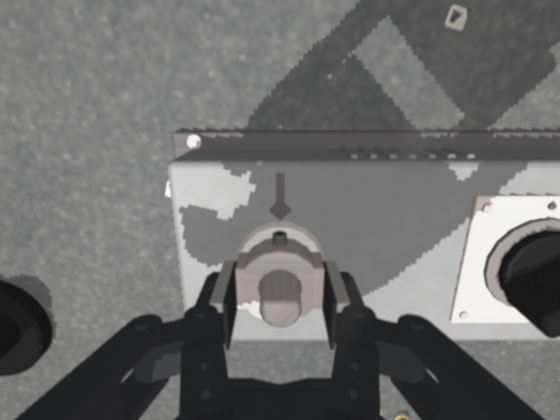

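```bash
python3 - <<'E'
from h import *
st(); print(ctrl.sign_off())
E
```

```text
{'time': 17.95, 'qpos': [-0.5377, 0.2842, 1.9039, -0.0002, 0.9537, -2.3598], 'dq': [0.0007, -0.001, -0.0009, 0.0005, 0.0004, 0.0007], 'joint_efforts': [-0.2281, -30.5113, -22.8546, 0.0656, -1.3061, -0.0021], 'eef_pos': [0.549, -0.21, 0.0821], 'tcp_rot': [-0.1254, 0.9921, -0.0, -0.0001], 'contact_force': [-4.8271, 2.1192, 11.3752], 'wrist_torque': [0.4186, 0.8268, -0.0099], 'opening': 0.4743}
the job is handed in; nothing more can be done
None
```

The job was handed in at 17.95 s. The isolator is off, the shaft is at the pointer, and the collar is seated with the fingers still holding it. No verdict came back.

- **Isolator:** I turned it clockwise until it met its stop, with 1.8 N m at the wrist. The handle then measured 60.2° (1.05 rad) from where it started, and it was still there after the shaft was turned.
- **Shaft:** Only after that, I pinched the shaft across its flat and turned it 0.607 rad clockwise to face the pointer. The last wrist picture shows the flat square to the pointer.
- **Collar:** I gripped it by its lands and lowered it without contact until it met the shoulder. The tool stood 62.9 mm higher than when I picked the collar up from the plate; the shoulder is at 63 mm. The set-screw lines up with the pointer and lies over the flat. I left the arm pressing down with about 10 N and a 50 N grip.
- **Setting rings:** I did not touch either one.

Two checks disagreed slightly:
- **Seating:** depth put the collar's face 17.6 mm below the shaft top, where 18 mm was expected. I put this down to camera error, since pressing harder did not lower the tool any further.
- **Flat angle:** one depth fit of the shaft end after turning read the flat 2.8° off. The picture and the tool's own angle both showed it square, and a few degrees is within what the fit tolerates.

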